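Load the lapping machine and hold its run lever at full

TASK

Set the brass disc flat on the middle of the lapping machine's round plate, and set the steel weight centred on top of the brass disc. Then press the red paddle of the machine's spring-return lever down past its first two clicks into the third, lowest notch, and finish while still holding it pressed there. Put the discs down gently rather than dropping them, never force the lever, and leave the other things on the bench where they are.

Things in the scene. Friction and masses are not known exactly. Their poses are not given: they have to be found in the camera images.
- plate_center (a point): Centre of the top face of the lapping machine's round dark plate (150 mm diameter, top face 60 mm above the bench; a white engraved ring of 39 mm inner radius marks its middle). The machine is fixed to the bench but stands in a different place and yaw each time; its blue housing measures 190 x 170 mm and 45 mm tall. The point's axes are the machine's: x from the robot side to the far side at yaw 0, z up. The lever stands on the machine's -y side.
- brass_center (a point): Centre (half-way up) of the brass disc, 60 mm diameter, 16 mm thick, about 0.4 kg, lying flat on the bench.
- weight_center (a point): Centre (half-way up) of the bright steel weight, a plain disc of 50 mm diameter, 20 mm thick, about 0.3 kg, lying flat on the bench.
- paddle_top (a point): Middle of the upper face of the red paddle at the lever's end (50 mm along the lever, 46 mm wide, 10 mm thick). At rest it is about 141 mm above the bench and leans 0.26 rad (its free end, towards the machine's -x, up). It turns with the lever about the lever_pivot. In the third notch it is about 65 mm above the bench and leans 0.29 rad the other way.
- lever_pivot (a point): The lever's level hinge axis (along the machine's y), 100 mm above the bench, at machine x = 60, y = -130 mm from the plate's centre. The lever runs from here towards the machine's -x; the paddle's middle lies 140 mm from it (its upper face 5 mm above that line), at 0.262 rad above level at rest. Two grey cheeks and a block behind them rise to 115 mm above the bench.
- lever (a joint): Lever angle in rad: 0 at rest (up), growing as the paddle is pressed down. Clicks are passed at 0.10, 0.28 and 0.46; the notches behind them lie at 0.19, 0.37 and 0.55 (the third); hard stop at 0.62. It springs back from anywhere if let go. The push on the paddle is 3 N at rest, about 5, 7 and 9 N just before the three clicks, 2 to 3 N less just after each, 6 to 9 N in the third notch.
- compound_jar: Bystander: compound jar, 56 mm across, 65 mm tall, orange cap; origin under its centre. To be left alone.
- oil_bottle: Bystander: oil bottle, 52 mm across, 150 mm tall, yellow label, red cap; origin under its centre. To be left alone.
- wrench: Bystander: steel wrench, 160 mm long, lying flat along its own x. To be left alone.
- screwdriver: Bystander: screwdriver, 180 mm long, lying along its own x. To be left alone.
- tape_roll: Bystander: black roll of tape lying flat, 72 mm outside, 48 mm hole, 25 mm tall; origin under its centre. To be left alone.
- mug: Bystander: white mug, 76 mm across, 90 mm tall; origin under its centre. To be left alone.
- lapper: The whole blue lapping machine, origin under its plate's centre at bench height; same axes as plate_center.
- brass_disc: The brass disc, origin at the centre of its underside.
- weight_disc: The steel weight, origin at the centre of its underside.
Not all that is in view belongs to the job. Of the things that look like the weight_disc, the middle-sized one is meant. Of the things that look like the brass_disc, take the one that is nearest to the robot's base at the start.

How it is judged:
On the way, in this order (a step that is already met when the one before it is completed fails the run):
1. the brass disc lies flat on the middle of the plate and the steel weight flat and centred on it, both let go (horizontal distance between brass_center and plate_center below 0.01 m and z of brass_center in the frame of plate_center between 0.005 and 0.011 m and angle between each of brass_center, weight_center's own z axis and vertical below 0.1 rad and horizontal distance between weight_center and brass_center below 0.01 m and z of weight_center in the frame of brass_center between 0.015 and 0.021 m and contact force between each of brass_disc, weight_disc and the fingers below 0.1 N and contact force between each of brass_disc, weight_disc and the arm below 0.1 N), for 0.2 s.
2. with the stack standing, the paddle is pressed by the robot past the second click (horizontal distance between brass_center and plate_center below 0.01 m and z of brass_center in the frame of plate_center between 0.005 and 0.011 m and angle between each of brass_center, weight_center's own z axis and vertical below 0.1 rad and horizontal distance between weight_center and brass_center below 0.01 m and z of weight_center in the frame of brass_center between 0.015 and 0.021 m and value of joint lever above 0.32 rad and (contact force between lever and the fingers above 3 N or contact force between lever and the arm above 3 N)), for 0.05 s.
At the end, for the whole second after the job is handed in: The robot holds the paddle down with over 3 N, lever still and in the third notch (beyond 0.49 rad); the brass disc lies flat within 10 mm of the plate centre, the weight flat on it within 10 mm of its centre, both at rest and untouched (all of step 1 and value of joint lever above 0.49 rad and velocity of joint lever between -0.1 and 0.1 rad/s and (contact force between lever and the fingers above 3 N or contact force between lever and the arm above 3 N) and linear speed of each of brass_disc, weight_disc below 0.02 m/s); the arm keeps its last pose, push and grip.
It fails at once if the lever is forced (more than 40 N on the paddle) (contact force between lever and anything else above 40 N).
It fails at once if a disc is dropped or thrown (moves faster than 0.7 m/s out of the fingers, a fall of some 25 mm) ((linear speed of brass_disc above 0.7 m/s and contact force between brass_disc and the fingers below 0.1 N) or (linear speed of weight_disc above 0.7 m/s and contact force between weight_disc and the fingers below 0.1 N)).
It fails at once if a bystander is disturbed (moved more than 30 mm, or an upright one tipped) (distance of any of compound_jar, oil_bottle, wrench, screwdriver, tape_roll, mug from where it was at the start of the episode above 0.03 m or angle between any of compound_jar, oil_bottle, mug's own z axis and vertical above 0.4 rad).
It also fails if it takes over 58 s, if anything falls off the work surface, if the arm or the gripper's body presses on something with over 40 N, if the wrist force passes 120 N, or if a joint passes its speed limit or range.

ROBOT

A 7-joint arm with a two-finger parallel gripper is mounted at the origin on the work surface. World frame = base frame: x ahead of the robot, y to its left, z up, the work surface at z = 0. Lengths are in m, angles in rad, forces in N, time in s.
With the tool pointing down it reaches from about 0.4 to 0.925 m from the base axis. Payload 4.1 kg.
Tool frame: the origin (TCP) lies midway between the tips of the shut fingers; the grasp point (between the pads) lies tcp_to_grasp behind it (tcp_to_grasp is the distance from the TCP to the grasp point, in m); z points along the fingers, y is the direction in which the jaws open and shut (so a half turn about z gives the same grasp; the last joint's range is limited). The gripper opens to 85 mm and grips with 20 to 120 N. Pads are 22 mm wide; open, the fingers measure 114 mm over their backs; the gripper's body (76 mm by 85 mm) begins 54 mm behind the grasp point. The pads swing forward as they close: fully open they stand 13 mm farther back than shut.
Start: joints at [1.18, 0.398, 0.045, 1.537, -0.019, 1.207, -0.051], TCP at [0.187, -0.623, 0.231] pointing down, gripper open.
Joint ranges: [-2.82, 2.82], [-0.49, 2.23], [-1.37, 1.46], [0, 2.46], [-1.36, 4.5], [0.23, 2], [-2.94, 2.94]. Speed limits (rad/s): [2.57, 2.57, 3.14, 3.14, 3.14, 3.14, 3.14].

INTERFACE

Orientations are given as a rotation vector (axis times angle).
In Python, from cell import get_obs, grab_frame, finish_job, tcp_to_grasp gives the robot as it stands.
- The arm moves only by the shell command python3 -m creep 'ROWS'. ROWS is JSON, one flat list of numbers, 5 for each row, row after row: the opening, from 0 (shut) to 1 (fully open), then the shift along the world's x, y, z normalised to -1 to 1, where 1 is 0.3 m, then the turn about the world's z normalised to -1 to 1, where 1 is 30 degrees. In form: [grip, dx, dy, dz, yaw, grip, dx, dy, dz, yaw, ...]. A call has 1 to 12 rows; each row shifts and turns the commanded pose from where the row before left it; what a row does not reach is not made up. A row lasts 1/12 s, in which the tool goes at most 41.7 mm and 7.16 degrees, less where a joint would pass 70% of its speed; a pose out of reach is approached as far as the arm can. A call with a number of a shift or a turn outside -1 to 1 is refused whole. A call with a gripper value outside its range is refused whole. The fingers move at their own pace and stop on an object; the grip force is fixed at half the most. Time passes only in rows, so rows that do not move let the fingers close. It gives the time, the measured TCP pose, the force and the opening at its end, in the units of the state.
- get_obs(): the state, without advancing time (a new reading comes with each control period).
- grab_frame(name): name is "scene" or "top" or "wrist"; returns a dict with "img" (384x512x3 uint8, red, green, blue), "z_map" (384x512 float32, m along the optical axis (not along the pixel's ray), 0 where there is no reading), "camera_matrix" (3x3 intrinsics, pixels), "R" (3x3) and "t" (3): a world point X has camera coordinates R X + t. Camera axes: x right, y down, z forward; pixel columns grow to the right and rows downward; lengths in m; the calibration is good to about 2 mm. A picture is of the moment at which its call begins.
- finish_job(): hands the job in, once; it reports no verdict.
The state is a dict: "t": time; "qpos": joint angles; "joint_vel": joint speeds; "joint_torque": joint torques, N m; "ee_pos": TCP position; "orientation": TCP orientation; "wrist_force": force on the tool from outside, world axes, zero at the start; "torque": the same for the moment, N m; "width": opening from 0.0 (shut) to 1.0 (fully open).
Only numpy, scipy, OpenCV 4.12 (cv2) and the standard library are available. Lean on these libraries where they do the work, as an engineer would, in place of code of your own. Each camera call takes 0.05 s, during which the arm holds its last target. There are 200 camera calls.

## Working session

There is one attempt and no reset: what is moved stays moved. The work goes in short steps, Python scripts to look and compute and a shell command to move; the robot and the scene stay as the last step left them, time stands still between calls to the robot, and variables do not carry over. Pictures are saved under pics/ and viewed, about 8 in all and at most 12, crops included, and the job is handed in when it is done.

```bash
mkdir -p pics
cat > h.py <<'E'
import numpy as np,cv2
from cell import *
def world(f,u,v,z=None):
    K,R,t=f["camera_matrix"],np.array(f["R"]),np.array(f["t"])
    r=np.linalg.inv(K)@np.stack([u,v,np.ones_like(u)]).astype(float)
    if z is None: d=f["z_map"][np.int32(v),np.int32(u)]
    else:
        rw=R.T@r; c=-R.T@t; d=(z-c[2])/rw[2]
    return (R.T@(r*d-t[:,None])).T
def hmap(f):
    v,u=np.mgrid[:384,:512]; return world(f,u.ravel(),v.ravel()).reshape(384,512,3)
E
python3 - <<'E'
from h import *
print(get_obs(),tcp_to_grasp)
for n in("top","scene"):
    f=grab_frame(n); np.savez(n+".npz",**f)
    cv2.imwrite(f"pics/{n}0.png",cv2.resize(f["img"][:,:,::-1],(800,600),interpolation=cv2.INTER_CUBIC))
E
```

```text
{'t': 0.0, 'qpos': array([ 1.17998179,  0.39918481,  0.04503753,  1.53788694, -0.01868733,
        1.2069086 , -0.05076422]), 'joint_vel': array([ 1.41453716e-03,  6.77553163e-04,  7.49400648e-04,  1.83913350e-03,
        5.47925707e-05, -2.37498041e-03, -8.00605800e-04]), 'joint_torque': array([-3.43056890e-04, -4.75114632e+01,  1.36476506e+00, -2.54216301e+01,
        1.15762290e-02,  9.47260181e-03, -1.81755198e-06]), 'ee_pos': array([ 0.18682864, -0.62190193,  0.23026511]), 'orientation': array([-3.10630218e+00, -4.56553534e-01,  6.78773317e-04]), 'wrist_force': array([-0.56166386,  0.05710285,  0.74085249]), 'torque': array([0.00806965, 0.00894407, 0.02179135]), 'width': 0.9970284861628657} 0.0187
```

View pics/top0.png

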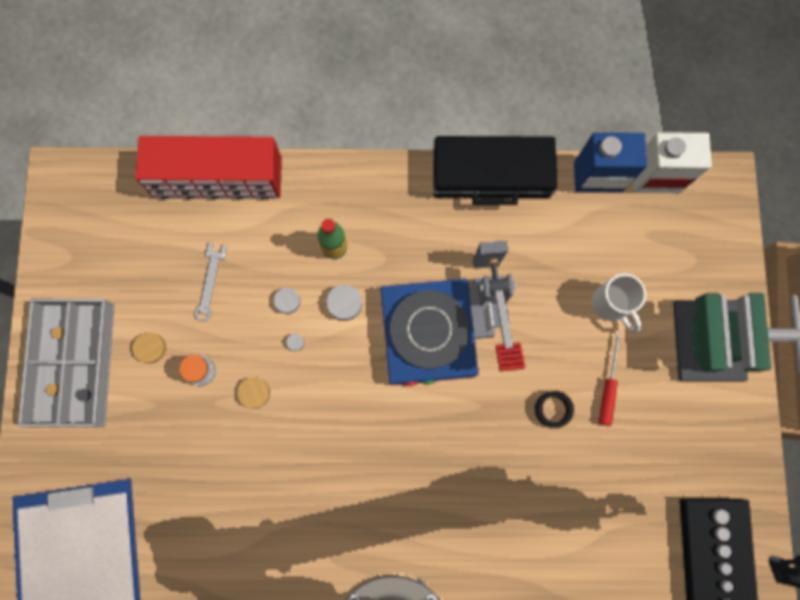

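View pics/scene0.png

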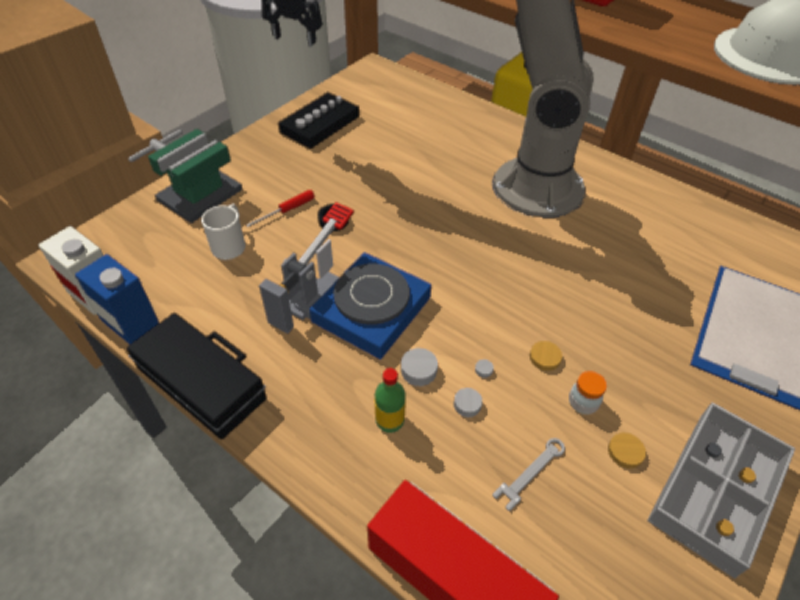

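The top view shows the nearest brass disc at (253,392), the middle-sized steel disc at (286,300), the plate ring at (430,328) and the red paddle at (510,356). The jar at (195,370) is close to the brass.

Run:
```python
from h import *
f=dict(np.load("top.npz")); P=hmap(f); img=f["img"].astype(int); s=1.5625
def circ(u,v,z,rad,zt=.005,lab=""):
    c=world(f,np.array([u/s]),np.array([v/s]),z)[0]
    for _ in range(4):
        m=(np.hypot(P[...,0]-c[0],P[...,1]-c[1])<rad)&(abs(P[...,2]-z)<zt)
        vv,uu=np.nonzero(m); q=world(f,uu,vv,z)
        (cx,cy),r=cv2.minEnclosingCircle(q[:,:2].astype(np.float32)); c=q.mean(0)
    print(lab,"mean",q.mean(0).round(4),"enc",round(cx,4),round(cy,4),"r",round(r,4),len(q),"zmed",np.median(P[m][:,2]).round(4))
circ(253,392,.016,.045,lab="brass");circ(148,347,.016,.045,lab="brass2")
circ(286,300,.02,.04,lab="wt");circ(293,342,.02,.03,lab="small",zt=.008);circ(343,302,.02,.05,lab="large",zt=.012)
circ(430,328,.06,.095,lab="plate",zt=.006)
circ(195,370,.065,.05,lab="jar",zt=.01)
circ(333,240,.1,.06,lab="bottle",zt=.04)
# red paddle
r=(img[...,0]>110)&(img[...,1]<70)&(img[...,2]<70)
v,u=np.nonzero(r); k=(u>480/s)&(u<535/s)&(v>335/s)&(v<375/s)
q=P[v[k],u[k]]; print("paddle",q.mean(0),q.min(0),q.max(0),k.sum())
# blue housing yaw
b=(P[...,2]>.035)&(P[...,2]<.052)&(img[...,2]>1.5*img[...,0])
v,u=np.nonzero(b);k=(u>370/s)&(u<485/s)&(v>270/s)&(v<390/s)
q=world(f,u[k],v[k],.045); rc=cv2.minAreaRect(q[:,:2].astype(np.float32)*1000); print("housing",rc)
w=(img.min(2)>130)&(abs(P[...,2]-.06)<.01); v,u=np.nonzero(w);k=(abs(u-430/s)<35)&(abs(v-328/s)<35)
q=world(f,u[k],v[k],.06);print("ring",cv2.fitEllipse(q[:,:2].astype(np.float32)),q.mean(0))
```

```text
brass mean [0.4465 0.269  0.016 ] enc 0.4469 0.2691 r 0.0303 295 zmed 0.0158
brass2 mean [0.5329 0.4744 0.016 ] enc 0.5322 0.4737 r 0.0312 298 zmed 0.0165
wt mean [0.6255 0.2101 0.02  ] enc 0.6259 0.2102 r 0.0254 201 zmed 0.0198
small mean [0.5443 0.1923 0.02  ] enc 0.5434 0.192 r 0.0167 66 zmed 0.0144
large mean [0.622  0.0983 0.02  ] enc 0.6221 0.0982 r 0.0351 390 zmed 0.0269
plate mean [ 0.5632 -0.0657  0.06  ] enc 0.5639 -0.0659 r 0.0748 1935 zmed 0.0595
jar mean [0.4868 0.3714 0.065 ] enc 0.486 0.3716 r 0.0258 244 zmed 0.0649
bottle mean [0.7263 0.1176 0.1   ] enc 0.7303 0.1174 r 0.0297 236 zmed 0.0991
paddle [ 0.50048237 -0.20050728  0.14664031] [ 0.35631096 -0.22281195  0.13097685] [0.5253615  0.00646858 1.3387138 ] 211
housing ((563.1734619140625, -65.73191833496094), (187.59271240234375, 167.17401123046875), 5.749938488006592)
ring ((0.564944326877594, -0.06559094786643982), (0.07993347197771072, 0.08047543466091156), 76.74005889892578) [ 0.56599578 -0.06401078  0.06      ]
```

```bash
python3 -m creep '[1,0.087,0.09,0,0,1,0.087,0.09,0,0,1,0.087,0.09,0,0,1,0.087,0.09,0,0,1,0.087,0.09,0,0,1,0.087,0.09,0,0,1,0.087,0.09,0,0,1,0.087,0.09,0,0,1,0.087,0.09,0,0,1,0.087,0.09,0,0,1,0.087,0.09,0,0,1,0.087,0.09,0,0]'
python3 -m creep '[1,-0.01,0.126,0,0,1,-0.01,0.126,0,0,1,-0.01,0.126,0,0,1,-0.01,0.126,0,0,1,-0.01,0.126,0,0,1,-0.01,0.126,0,0,1,-0.01,0.126,0,0,1,-0.01,0.126,0,0,1,-0.01,0.126,0,0,1,-0.01,0.126,0,0,1,-0.01,0.126,0,0,1,-0.01,0.126,0,0]'
```

```text
t: 1.1
ee_pos: [0.5009, -0.2969, 0.231]
orientation: [-3.108, -0.457, 0.001]
wrist_force: [-0.2, -0.8, -0.3]
width: 1.001
t: 2.1
ee_pos: [0.4634, 0.1566, 0.2312]
orientation: [3.108, 0.456, -0.0]
wrist_force: [1.0, -0.3, -0.2]
width: 0.997
```

```bash
python3 -m creep '[1,-0.0186,0.125,0,0,1,-0.0186,0.125,0,0,1,-0.0186,0.125,0,0,1,0,0,-0.1,0,1,0,0,-0.1,0,1,0,0,-0.1,0,1,0,0,0,0,1,0,0,0,0]'
python3 - <<'E'
from h import *
print(get_obs()["ee_pos"])
f=grab_frame("wrist"); np.savez("w1.npz",**f); P=hmap(f)
for zc,c0 in((.016,(.4467,.269)),):
    m=(abs(P[...,2]-zc)<.005)&(np.hypot(P[...,0]-c0[0],P[...,1]-c0[1])<.05)
    v,u=np.nonzero(m);q=world(f,u,v,zc);print(cv2.minEnclosingCircle(q[:,:2].astype(np.float32)),q.mean(0),len(q),np.median(P[m][:,2]))
cv2.imwrite("pics/w1.png",f["img"][:,:,::-1])
E
```

```text
t: 2.77
ee_pos: [0.4463, 0.2667, 0.1402]
orientation: [3.107, 0.457, -0.006]
wrist_force: [0.3, -0.2, 0.1]
width: 1.001
[0.44633795 0.26672615 0.14016483]
((0.4452765882015228, 0.2677496671676636), 0.030229773372411728) [0.44588738 0.26777683 0.016     ] 3679 0.016847644775899003
```

View pics/w1.png

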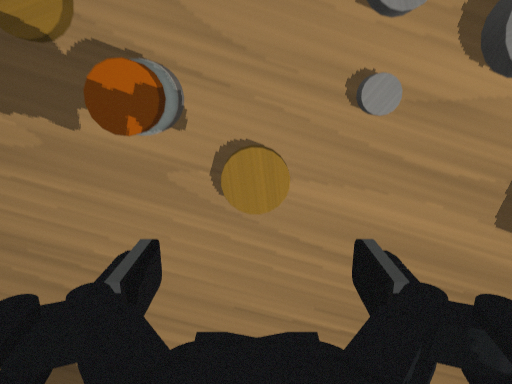

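The wrist view shows the brass disc at (256,180), midway between the jaws, with the jar clear at (135,97).

```bash
python3 -m creep '[1,0,0.004,-0.1,0,1,0,0,-0.1,0,1,0,0,-0.1,0,1,0,0,-0.1,0,1,0,0,-0.037,0,1,0,0,-0.037,0,1,0,0,0,0,1,0,0,0,0]'
python3 -m creep '[0,0,0,0,0,0,0,0,0,0,0,0,0,0,0,0,0,0,0,0,0,0,0,0,0,0,0,0,0,0,0,0,0,0,0,0,0,0,0,0]'
```

```text
t: 3.48
ee_pos: [0.4487, 0.2695, 0.0005]
orientation: [-3.107, -0.456, -0.004]
wrist_force: [-0.2, -0.5, 1.1]
width: 1.001
t: 4.15
ee_pos: [0.4488, 0.2691, 0.0013]
orientation: [3.108, 0.456, 0.004]
wrist_force: [-0.5, -2.1, 10.0]
width: 0.67
```

```bash
python3 -m creep '[0,0,0,0.02,0,0,0,0,0.06,0,0,0,0,0.1,0,0,0,0,0.1,0,0,0,0,0.1,0,0,0,0,0.1,0,0,0,0,0.1,0,0,0,0,0,0,0,0,0,0,0]'
cat >> h.py <<'E'
def held(tag,r):
    o=get_obs();e=o["ee_pos"];f=grab_frame("wrist");P=hmap(f);cv2.imwrite(f"pics/{tag}.png",f["img"][:,:,::-1])
    m=(np.hypot(P[...,0]-e[0],P[...,1]-e[1])<r+.01)&(abs(P[...,2]-e[2]-.014)<.012)&(f["img"].max(2)>60)
    v,u=np.nonzero(m);p=P[m];zt=np.median(p[:,2]);k=abs(p[:,2]-zt)<.003;q=world(f,u[k],v[k],zt)
    print("ee",e.round(4),"w",o["width"],"top z-ee",round(zt-e[2],4),"enc",cv2.minEnclosingCircle(q[:,:2].astype(np.float32)),"mean-ee",(q.mean(0)-e).round(4),k.sum(),"u",u[k].min(),u[k].max(),"v",v[k].min(),v[k].max())
    A=np.c_[p,np.ones(len(p))][k]; print("slope",np.linalg.lstsq(A[:,[0,1,3]],A[:,2],rcond=None)[0].round(3))
E
python3 -c "from h import *;held('h1',.03)"
```

```text
t: 4.9
ee_pos: [0.448, 0.2691, 0.1746]
orientation: [-3.108, -0.456, -0.005]
wrist_force: [-0.5, -0.9, -5.3]
width: 0.669
ee [0.448  0.2691 0.1746] w 0.6691249334852091 top z-ee 0.0153 enc ((0.45075806975364685, 0.27006322145462036), 0.036372341215610504) mean-ee [-0.002  -0.0005  0.0153] 12897 u 174 339 v 200 323
slope [-0.002 -0.002  0.191]
```

View pics/h1.png

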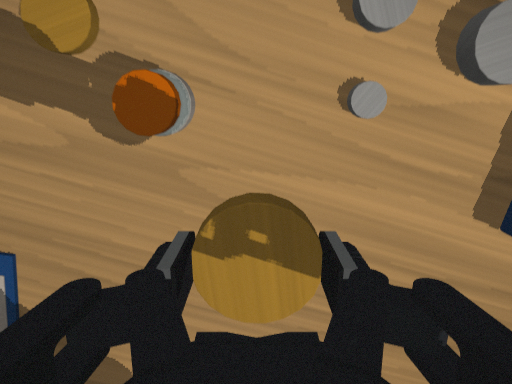

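The disc is held flat between the pads at (257,259).

```bash
python3 -m creep '[0,0.0393,-0.1115,0,0,0,0.0393,-0.1115,0,0,0,0.0393,-0.1115,0,0,0,0.0393,-0.1115,0,0,0,0.0393,-0.1115,0,0,0,0.0393,-0.1115,0,0,0,0.0393,-0.1115,0,0,0,0.0393,-0.1115,0,0,0,0.0393,-0.1115,0,0,0,0.0393,-0.1115,0,0,0,0,0,0,0,0,0,0,0,0]'
python3 - <<'E'
from h import *
o=get_obs();print(o["ee_pos"]);f=grab_frame("wrist");w=world(f,np.array([257.5,257.5,193,322]),np.array([259,322,259,259]),o["ee_pos"][2]+.0153);print(w-o["ee_pos"])
P=hmap(f);img=f["img"].astype(int)
g=(img.min(2)>120)&(np.ptp(img,axis=2)<40)&(abs(P[...,2]-.06)<.006);v,u=np.nonzero(g);q=world(f,u,v,.06);print("ring?",len(q),cv2.fitEllipse(q[:,:2].astype(np.float32)))
np.savez("w2.npz",**f);cv2.imwrite("pics/w2.png",f["img"][:,:,::-1])
E
```

```text
t: 5.95
ee_pos: [0.5636, -0.0691, 0.17]
orientation: [-3.109, -0.448, 0.009]
wrist_force: [-0.2, 1.4, -4.1]
width: 0.674
[ 0.56358783 -0.06910382  0.16998877]
[[-0.00011623 -0.00038251  0.0153    ]
 [-0.0313886  -0.00962357  0.0153    ]
 [-0.00815343  0.02685376  0.0153    ]
 [ 0.00791771 -0.02760771  0.0153    ]]
ring? 808 ((0.5694131255149841, -0.06713498383760452), (0.06371302157640457, 0.09395325928926468), 16.153797149658203)
```

View pics/w2.png

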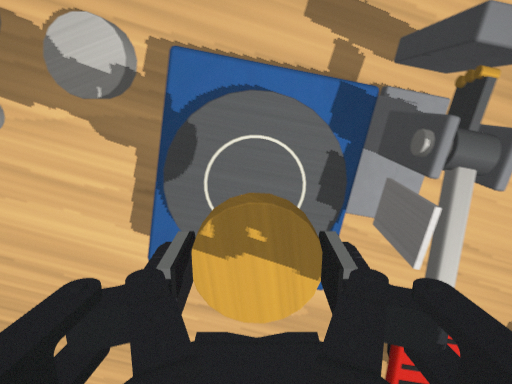

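```bash
python3 -m creep '[0,0,0,0,0,0,0,0,0,0,0,0,0,0,0]'
python3 - <<'E'
from h import *
f=dict(np.load("w2.npz"));print(world(f,np.array([255.,255,205,305]),np.array([186.,136,186,186]),.06))
held("h2",.03)
E
```

```text
t: 6.25
ee_pos: [0.5648, -0.0641, 0.1727]
orientation: [-3.107, -0.461, 0.002]
wrist_force: [0.5, 0.5, -4.0]
width: 0.668
[[ 0.56232569 -0.06797828  0.06      ]
 [ 0.60120207 -0.05657937  0.06      ]
 [ 0.55078199 -0.02882491  0.06      ]
 [ 0.57386597 -0.10712009  0.06      ]]
ee [ 0.5648 -0.0641  0.1727] w 0.6683270035212228 top z-ee 0.0153 enc ((0.5695934891700745, -0.06252579391002655), 0.03863092139363289) mean-ee [-0.0019 -0.0004  0.0153] 12945 u 168 345 v 200 323
slope [-0.007 -0.002  0.192]
```

```bash
python3 -m creep '[0,0,-0.005,-0.1,0,0,0,0,-0.1,0,0,0,0,-0.1,0,0,0,0,-0.03,0,0,0,0,-0.02,0,0,0,0,-0.012,0,0,0,0,0,0,0,0,0,0,0,0,0,0,0,0]'
```

```text
t: 7.05
ee_pos: [0.5668, -0.0673, 0.0662]
orientation: [3.107, 0.457, 0.005]
wrist_force: [0.2, -0.1, -3.9]
width: 0.671
```

```bash
python3 -m creep '[0,0,0,-0.006,0,0,0,0,-0.004,0,0,0,0,0,0,0,0,0,0,0]'; python3 -m creep '[0,0,0,-0.004,0,0,0,0,0,0,0,0,0,0,0]'
```

```text
t: 7.38
ee_pos: [0.5654, -0.0673, 0.0616]
orientation: [3.108, 0.457, 0.0]
wrist_force: [-0.4, 0.0, -5.0]
width: 0.672
t: 7.63
ee_pos: [0.5654, -0.0673, 0.0614]
orientation: [3.108, 0.456, -0.0]
wrist_force: [-3.4, 0.5, 6.4]
width: 0.673
```

```bash
python3 -m creep '[1,0,0,0,0,1,0,0,0,0,1,0,0,0,0,1,0,0,0,0,1,0,0,0,0,1,0,0,0.06,0,1,0,0,0.1,0,1,0,0,0.1,0,1,0,0,0.1,0,1,0,0,0,0,1,0,0,0,0]'
python3 - <<'E'
from h import *
o=get_obs();print(o["ee_pos"],o["width"])
for n,zc in(("wrist",.076),("top",.076)):
    f=grab_frame(n);P=hmap(f)
    m=(abs(P[...,2]-.076)<.006)&(np.hypot(P[...,0]-.564,P[...,1]+.066)<.05)
    v,u=np.nonzero(m);q=world(f,u,v,.076);print(n,cv2.minEnclosingCircle(q[:,:2].astype(np.float32)),q.mean(0),len(q),np.median(P[m][:,2]))
    m=(abs(P[...,2]-.06)<.005)&(np.hypot(P[...,0]-.564,P[...,1]+.066)<.09)
    v,u=np.nonzero(m);q=world(f,u,v,.06);print(" plate",cv2.minEnclosingCircle(q[:,:2].astype(np.float32)))
    if n=="wrist":cv2.imwrite("pics/w3.png",f["img"][:,:,::-1])
E
```

```text
t: 8.55
ee_pos: [0.5669, -0.0673, 0.1704]
orientation: [3.107, 0.456, 0.007]
wrist_force: [-0.2, 0.0, 0.4]
width: 1.002
[ 0.56692202 -0.06727455  0.17039887] 1.0017754203488487
wrist ((0.5623100996017456, -0.06852612644433975), 0.030500272288918495) [ 0.56288293 -0.0680924   0.076     ] 4517 0.0768040705199972
 plate ((0.5625945329666138, -0.06817440688610077), 0.07494567334651947)
top ((0.5505882501602173, -0.046951040625572205), 0.01786552555859089) [ 0.55288368 -0.04807604  0.076     ] 66 0.07539647013820307
 plate ((0.5611317753791809, -0.050464823842048645), 0.07173322886228561)
```

View pics/w3.png

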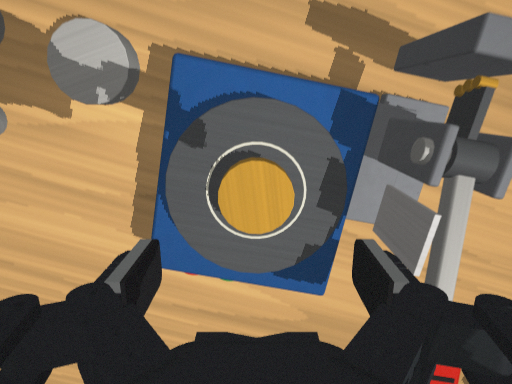

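The brass disc sits inside the white ring at (256,196). It is within 1 mm of the plate centre in the same frame.

```bash
python3 -m creep '[1,0.028,0.132,0,0,1,0.028,0.132,0,0,1,0.028,0.132,0,0,1,0.028,0.132,0,0,1,0.028,0.132,0,0,1,0.028,0.132,0,0,1,0.028,0.132,0,0,1,0,0,-0.1,0,1,0,0,0,0,1,0,0,0,0,1,0,0,0,0,1,0,0,0,0]'
python3 - <<'E'
from h import *
o=get_obs();print(o["ee_pos"],o["width"])
f=grab_frame("wrist");P=hmap(f)
m=(abs(P[...,2]-.02)<.006)&(np.hypot(P[...,0]-.6255,P[...,1]-.21)<.04)
v,u=np.nonzero(m);q=world(f,u,v,.02);print(cv2.minEnclosingCircle(q[:,:2].astype(np.float32)),q.mean(0),len(q),u.mean(),v.mean())
E
```

```text
t: 9.65
ee_pos: [0.6249, 0.2085, 0.1389]
orientation: [3.108, 0.453, 0.001]
wrist_force: [-0.7, -0.7, 0.7]
width: 1.0
[0.62493289 0.20848173 0.13887179] 0.9997822804304185
((0.6252999305725098, 0.208549365401268), 0.025379043072462082) [0.62575461 0.20885173 0.02      ] 2671 256.2849120179708 181.85847997004868
```

```bash
python3 -m creep '[1,0,0,-0.1,0,1,0,0,-0.1,0,1,0,0,-0.1,0,1,0,0,-0.1,0,1,0,0,-0.03,0,1,0,0,-0.02,0,1,0,0,0,0,1,0,0,0,0]'
python3 -m creep '[0,0,0,0,0,0,0,0,0,0,0,0,0,0,0,0,0,0,0,0,0,0,0,0,0,0,0,0,0,0,0,0,0,0,0,0,0,0,0,0]'
python3 -m creep '[0,0,0,0.02,0,0,0,0,0.06,0,0,0,0,0.1,0,0,0,0,0.1,0,0,0,0,0.1,0,0,0,0,0.1,0,0,0,0,0.1,0,0,0,0,0,0,0,0,0,0,0]'
python3 -c "from h import *;held('h3',.025)"
```

```text
t: 10.37
ee_pos: [0.6256, 0.2103, 0.0052]
orientation: [-3.108, -0.456, -0.005]
wrist_force: [-0.0, -1.0, -0.2]
width: 0.996
t: 11.03
ee_pos: [0.6255, 0.2099, 0.0054]
orientation: [3.108, 0.456, 0.004]
wrist_force: [-0.3, -1.0, 5.4]
width: 0.561
t: 11.78
ee_pos: [0.6248, 0.2105, 0.179]
orientation: [-3.108, -0.457, -0.005]
wrist_force: [-0.9, -1.1, -4.3]
width: 0.555
ee [0.6248 0.2105 0.179 ] w 0.5552925753827233 top z-ee 0.0153 enc ((0.6303859949111938, 0.21228501200675964), 0.03295592591166496) mean-ee [0.001  0.0005 0.0153] 9161 u 181 332 v 204 308
slope [-0.003 -0.002  0.196]
```

View pics/h3.png

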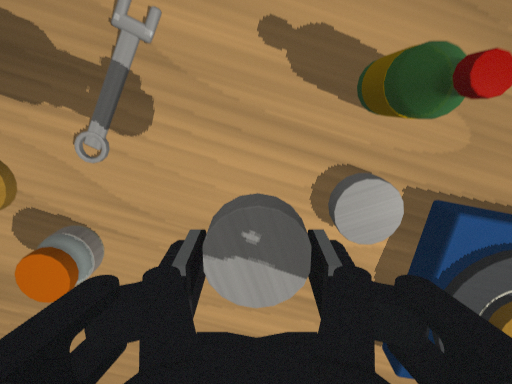

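The weight is held flat at (257,252), about 2.5 mm further along tool x than the brass was. I'll correct for that when placing it.

```bash
python3 -m creep '[0,-0.0258,-0.116,0,0,0,-0.0258,-0.116,0,0,0,-0.0258,-0.116,0,0,0,-0.0258,-0.116,0,0,0,-0.0258,-0.116,0,0,0,-0.0258,-0.116,0,0,0,-0.0258,-0.116,0,0,0,-0.0258,-0.116,0,0,0,0,0,0,0,0,0,0,0,0,0,0,0,0,0]'
python3 -m creep '[0,0,0,-0.08,0,0,0,0,-0.08,0,0,0,0,-0.08,0,0,0,0,0,0,0,0,0,0,0,0,0,0,0,0]'
```

```text
t: 12.75
ee_pos: [0.5608, -0.068, 0.1753]
orientation: [-3.106, -0.456, 0.005]
wrist_force: [0.3, 0.9, -3.7]
width: 0.555
t: 13.25
ee_pos: [0.5632, -0.0671, 0.1061]
orientation: [-3.107, -0.46, -0.002]
wrist_force: [0.1, -0.5, -3.4]
width: 0.557
```

```bash
python3 -m creep '[0,0,0,-0.04,0,0,0,0,-0.02,0,0,0,0,-0.01,0,0,0,0,-0.004,0,0,0,0,0,0,0,0,0,0,0]'; python3 -m creep '[0,0,0,-0.005,0,0,0,0,0,0,0,0,0,0,0]'
```

```text
t: 13.75
ee_pos: [0.5624, -0.0685, 0.0833]
orientation: [3.108, 0.457, 0.001]
wrist_force: [-0.4, 0.8, -3.5]
width: 0.56
t: 14.0
ee_pos: [0.5623, -0.0684, 0.0818]
orientation: [3.108, 0.457, 0.0]
wrist_force: [-0.2, -0.2, -3.4]
width: 0.56
```

```bash
python3 -m creep '[0,0,0,-0.003,0,0,0,0,0,0,0,0,0,0,0]'; python3 -m creep '[0,0,0,-0.002,0,0,0,0,0,0,0,0,0,0,0]'
```

```text
t: 14.25
ee_pos: [0.5625, -0.0685, 0.0814]
orientation: [3.108, 0.457, 0.001]
wrist_force: [-2.8, -0.4, 3.5]
width: 0.553
t: 14.5
ee_pos: [0.5625, -0.0685, 0.0813]
orientation: [3.108, 0.457, 0.0]
wrist_force: [-3.8, -0.0, 6.6]
width: 0.553
```

```bash
python3 -m creep '[1,0,0,0,0,1,0,0,0,0,1,0,0,0,0,1,0,0,0,0,1,0,0,0,0,1,0,0,0.06,0,1,0,0,0.1,0,1,0,0,0.1,0,1,0,0,0.1,0,1,0,0,0,0,1,0,0,0,0]'
cat >> h.py <<'E'
def stack(tag,n="wrist"):
    f=grab_frame(n);P=hmap(f);cv2.imwrite(f"pics/{tag}.png",cv2.resize(f["img"][:,:,::-1],None,fx=1.5,fy=1.5))
    for z,r,e in((.06,.09,.005),(.076,.036,.004),(.096,.03,.006)):
        m=(abs(P[...,2]-z)<e)&(np.hypot(P[...,0]-.563,P[...,1]+.067)<r);v,u=np.nonzero(m);q=world(f,u,v,z)
        if len(q)>5:print(z,cv2.minEnclosingCircle(q[:,:2].astype(np.float32)),q.mean(0),len(q))
    return f,P
E
python3 - <<'E'
from h import *
print(get_obs()["ee_pos"]);stack("w4")
E
```

```text
t: 15.42
ee_pos: [0.5637, -0.0684, 0.1901]
orientation: [3.107, 0.457, 0.007]
wrist_force: [-0.6, 0.1, -0.7]
width: 1.004
[ 0.56369576 -0.06844938  0.19011826]
0.06 ((0.5624862909317017, -0.06814121454954147), 0.07494483888149261) [ 0.5682246 -0.0665114  0.06     ] 17973
0.076 ((0.5621893405914307, -0.06811144948005676), 0.030008753761649132) [ 0.576814   -0.06313251  0.076     ] 778
0.096 ((0.5625019073486328, -0.06883721053600311), 0.02557770162820816) [ 0.56288492 -0.06827597  0.096     ] 3171
```

View pics/w4.png

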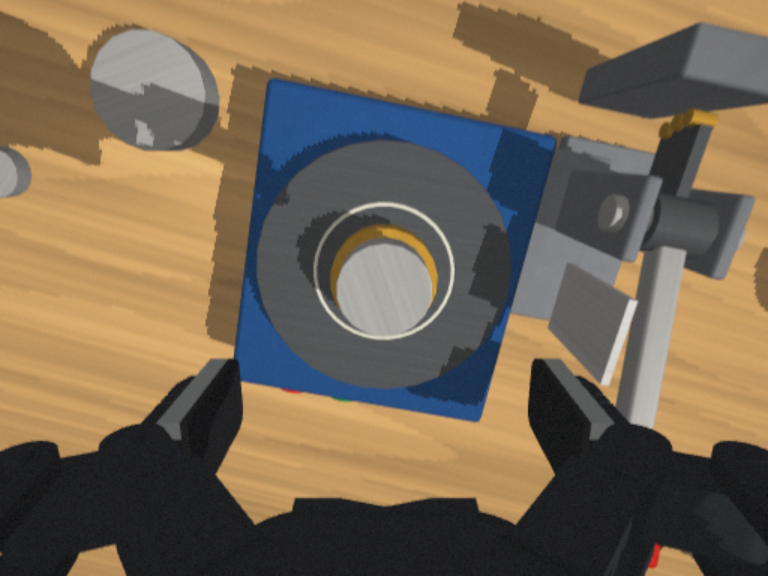

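The stack is concentric inside the ring, with the weight at (385,288) and a brass rim around it. A grey guard stands by the lever at (595,320), so I'll check its height and place before pressing.

Run:
```python
from h import *
f=dict(np.load("w2.npz"));f0=dict(np.load("top.npz"));fs=dict(np.load("scene.npz"))
c,s=np.cos(.1),np.sin(.1)
for n,g in(("wrist",f),("top",f0),("scene",fs)):
    P=hmap(g);d=P-np.array([.563,-.067,0]);mx=c*d[...,0]+s*d[...,1];my=-s*d[...,0]+c*d[...,1]
    for lab,x0,x1,y0,y1 in(("guard",-50,30,-125,-88),("cheeks",30,130,-190,-80),("paddle",-110,-45,-165,-95)):
        m=(mx>x0/1e3)&(mx<x1/1e3)&(my>y0/1e3)&(my<y1/1e3)&(P[...,2]>.05)&(P[...,2]<.2)
        if m.sum()>5:print(n,lab,m.sum(),"mx",np.percentile(mx[m],[1,50,99]).round(3),"my",np.percentile(my[m],[1,50,99]).round(3),"z",np.percentile(P[...,2][m],[1,50,99]).round(3))
```

```text
wrist guard 4605 mx [-0.022  0.005  0.028] my [-0.125 -0.107 -0.106] z [0.058 0.113 0.132]
wrist cheeks 12554 mx [0.033 0.071 0.129] my [-0.153 -0.124 -0.099] z [0.052 0.105 0.117]
wrist paddle 1105 mx [-0.093 -0.082 -0.058] my [-0.148 -0.114 -0.108] z [0.136 0.143 0.147]
top guard 136 mx [-0.046  0.001  0.027] my [-0.125 -0.106 -0.104] z [0.059 0.118 0.136]
top cheeks 507 mx [0.033 0.068 0.129] my [-0.159 -0.127 -0.098] z [0.052 0.108 0.119]
top paddle 302 mx [-0.098 -0.074 -0.046] my [-0.151 -0.128 -0.106] z [0.131 0.141 0.149]
scene guard 225 mx [-0.044  0.005  0.027] my [-0.125 -0.107 -0.105] z [0.056 0.106 0.133]
scene cheeks 512 mx [0.032 0.071 0.129] my [-0.155 -0.124 -0.099] z [0.052 0.104 0.117]
scene paddle 210 mx [-0.099 -0.072 -0.047] my [-0.153 -0.127 -0.107] z [0.128 0.141 0.149]
```

```bash
python3 -m creep '[0,0,0,0.05,0,0,-0.045,-0.09,0,0,0,-0.045,-0.09,0,0,0,-0.045,-0.09,0,0,0,-0.045,-0.09,0,0,0,-0.045,-0.09,0,0,0,0,0,0,0,0,0,0,0,0,0,0,0,0,0,0,0,0,0,0,0,0,0,0,0,0,0,0,0,0]'
python3 - <<'E'
from h import *
print(get_obs()["ee_pos"])
f=grab_frame("scene");cv2.imwrite("pics/s2.png",cv2.resize(f["img"][60:250,120:330,::-1],None,fx=3,fy=3))
E
```

```text
t: 16.47
ee_pos: [0.4952, -0.2022, 0.2029]
orientation: [-3.107, -0.46, 0.0]
wrist_force: [0.5, 0.2, -0.8]
width: -0.007
[ 0.4952362  -0.20219468  0.20290311]
```

View pics/s2.png

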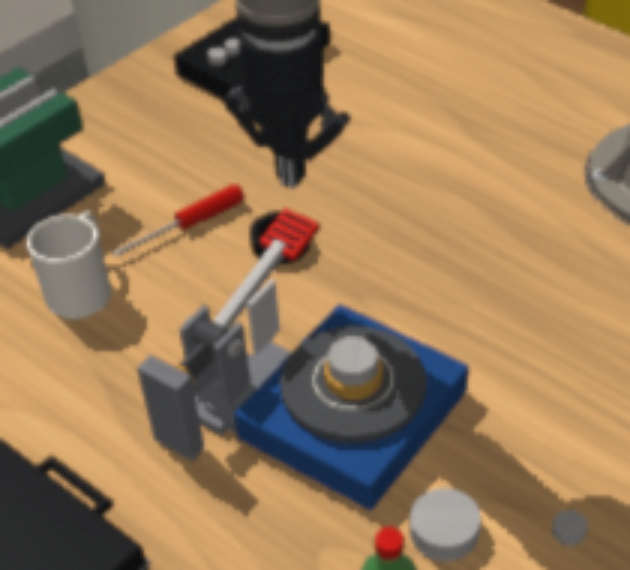

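The shut fingers are above the paddle at (290,180), with the paddle below at (290,232). The stack is standing.

```bash
python3 -m creep '[0,0,0,-0.08,0,0,0,0,-0.06,0,0,0,0,-0.03,0,0,0,0,-0.02,0,0,0,0,-0.02,0,0,0,0,-0.02,0,0,0,0,0,0]'; python3 -m creep '[0,0,0,-0.015,0,0,0,0,-0.015,0,0,0,0,-0.015,0,0,0,0,-0.015,0,0,0,0,0,0,0,0,0,0,0]'
```

```text
t: 17.1
ee_pos: [0.4949, -0.2035, 0.1345]
orientation: [3.108, 0.457, -0.0]
wrist_force: [-3.1, 0.5, 6.2]
width: -0.002
t: 17.6
ee_pos: [0.4948, -0.2039, 0.1164]
orientation: [3.108, 0.456, -0.0]
wrist_force: [-2.3, -1.5, 4.6]
width: 0.003
```

```bash
python3 -m creep '[0,0,0,-0.0125,0,0,0,0,-0.0125,0,0,0,0,-0.0125,0,0,0,0,-0.0125,0,0,0,0,-0.0125,0,0,0,0,-0.0125,0,0,0,0,-0.0125,0,0,0,0,-0.0125,0,0,0,0,0,0]'; python3 -m creep '[0,0,0,-0.0125,0,0,0,0,-0.0125,0,0,0,0,-0.0125,0,0,0,0,-0.0125,0,0,0,0,-0.005,0,0,0,0,0,0,0,0,0,0,0,0,0,0,0,0]'
python3 - <<'E'
from h import *
fs=grab_frame("scene")
c,s=np.cos(.1),np.sin(.1);P=hmap(fs);img=fs["img"].astype(int)
d=P-np.array([.563,-.067,0]);mx=c*d[...,0]+s*d[...,1];my=-s*d[...,0]+c*d[...,1]
m=(mx>-.12)&(mx<-.04)&(my>-.16)&(my<-.1)&(P[...,2]>.04)&(P[...,2]<.12)&(img[...,0]>110)&(img[...,1]<80)
if m.sum()>5:
    p=np.polyfit(mx[m],P[...,2][m],1);print(m.sum(),"slope",p[0],"lever",.262+np.arctan(p[0]),"z@-.0756",np.polyval(p,-.0756))
m=(mx>-.045)&(mx<.03)&(abs(my+.13)<.012)&(P[...,2]>.06)
if m.sum()>5:
    p=np.polyfit(mx[m],P[...,2][m],1);print("arm",m.sum(),.262+np.arctan(p[0]))
cv2.imwrite("pics/s3.png",cv2.resize(fs["img"][60:250,120:330,::-1],None,fx=3,fy=3));stack("t","top");print(get_obs()["wrist_force"])
E
```

```text
t: 18.35
ee_pos: [0.4949, -0.2039, 0.0865]
orientation: [3.108, 0.456, 0.0]
wrist_force: [-4.3, -0.2, 7.9]
width: -0.003
t: 19.02
ee_pos: [0.4972, -0.2037, 0.071]
orientation: [3.106, 0.457, 0.007]
wrist_force: [0.1, -0.7, 6.7]
width: -0.002
41 slope 0.21973854544683627 lever 0.47830090694755245 z@-.0756 0.06976463511486695
arm 153 -1.0341912469681578
0.06 ((0.5640245676040649, -0.06553924083709717), 0.07481091469526291) [ 0.56278689 -0.06531576  0.06      ] 1552
0.076 ((0.5629090070724487, -0.06617354601621628), 0.029937436804175377) [ 0.55505396 -0.06160261  0.076     ] 80
0.096 ((0.5628502368927002, -0.06616994738578796), 0.02502656914293766) [ 0.56269052 -0.0661354   0.096     ] 236
[-0.27179326 -0.16246307  6.48585615]
```

View pics/s3.png

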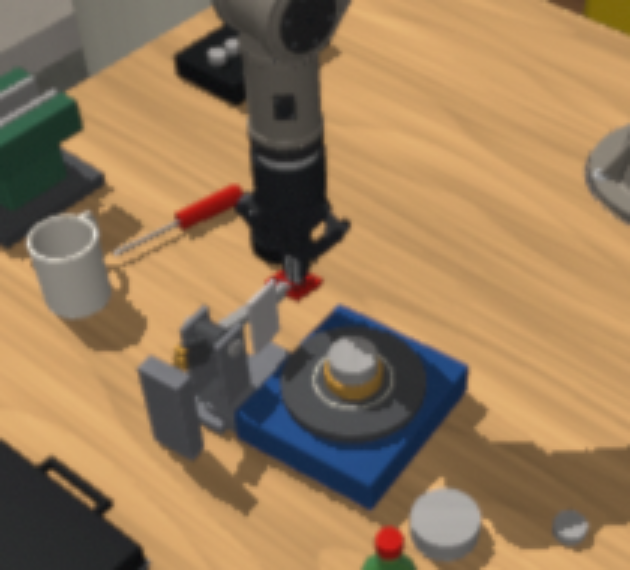

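The paddle is at (295,285), near 0.48–0.5 rad, and the stack is intact. I'll go about 5 mm deeper, to mid-notch.

```bash
python3 -m creep '[0,0,0,-0.006,0,0,0,0,-0.006,0,0,0,0,-0.005,0,0,0,0,0,0,0,0,0,0,0,0,0,0,0,0]'
python3 - <<'E'
from h import *
c,s=np.cos(.1),np.sin(.1);f=grab_frame("scene");g=grab_frame("top")
for n,fs in(("scene",f),("top",g)):
    P=hmap(fs);img=fs["img"].astype(int)
    d=P-np.array([.5635,-.0665,0]);mx=c*d[...,0]+s*d[...,1];my=-s*d[...,0]+c*d[...,1]
    m=(mx>-.12)&(mx<-.04)&(my>-.16)&(my<-.1)&(P[...,2]>.04)&(P[...,2]<.12)&(img[...,0]>110)&(img[...,1]<80)
    if m.sum()>5:
        # top-face height above pivot -> lever angle by fit
        x=mx[m]-.06;z=P[...,2][m]-.1;r=np.hypot(x,z);a=np.arctan2(z,-x)-np.arcsin(.005/r);print(n,m.sum(),"lever",np.percentile(.262-a,[20,50,80]))
print(get_obs()["wrist_force"],get_obs()["ee_pos"])
E
```

```text
t: 19.62
ee_pos: [0.4982, -0.2036, 0.0665]
orientation: [3.106, 0.457, 0.01]
wrist_force: [0.3, 0.0, 8.9]
width: 0.003
scene 35 lever [0.53808342 0.54913633 0.56793039]
top 12 lever [0.5379641  0.54631146 0.55808597]
[-0.2847213   0.24707094  8.57048023] [ 0.49817777 -0.20364035  0.06655719]
```

Both cameras put the lever at about 0.55 rad, in the third notch, with about 8.7 N on the paddle. One settle check, then I hand in.

```bash
python3 -m creep '[0,0,0,0,0,0,0,0,0,0,0,0,0,0,0]'
python3 - <<'E'
from h import *
stack("t2","top"); print(get_obs()["wrist_force"]); print(finish_job())
E
```

```text
t: 19.97
ee_pos: [0.4982, -0.2037, 0.0666]
orientation: [3.106, 0.457, 0.01]
wrist_force: [1.3, 0.3, 8.1]
width: 0.004
0.06 ((0.5638822913169861, -0.06581273674964905), 0.07485195249319077) [ 0.56301326 -0.06546037  0.06      ] 1555
0.076 ((0.5629090070724487, -0.06617354601621628), 0.029937436804175377) [ 0.55439011 -0.06351185  0.076     ] 66
0.096 ((0.5628075003623962, -0.06623909622430801), 0.024967573583126068) [ 0.56258272 -0.06638181  0.096     ] 230
[0.72488175 0.2236075  9.15717034]
the job is handed in; nothing more can be done
None
```

I set the brass disc on the plate and the steel weight on top of it. I then pressed the red paddle into the third notch and handed the job in at about 20 s, still holding it there.

**Stack:** in the last top view the brass disc was about 1 mm from the plate centre. The weight was within about 0.2 mm of the brass disc's centre, and its top face was at the expected height.

**Lever:** both cameras put it at about 0.55 rad, with a steady 8–9 N on the paddle. The highest wrist force I read while pressing was about 9 N.

**Disagreements and gaps:**
- The wrist and top cameras disagreed by about 2 mm on the plate's position, which is within the tolerances.
- An earlier slope-based reading of 0.48 rad, before the last 5 mm of pressing, came from few pixels. I replaced it with the 0.55 rad reading.
- I did not measure the bystanders again at the end. I saw no contact with any of them in the views I looked at.

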